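# Lift the king oyster mushroom with the tongs and hold it over the harvest tub

### The arm

A 7-joint arm with a two-finger parallel gripper is mounted at the origin on the work surface. World frame = base frame: x ahead of the robot, y to its left, z up, the work surface at z = 0. Lengths are in mm, angles in rad, forces in N, time in s.
With the tool pointing down it reaches from about 400 to 925 mm from the base axis. Payload 4.1 kg.
Tool frame: the origin (TCP) lies at the very end of the fingers, on their centre line; the grasp point (between the pads) lies 19 mm behind it (env.tcp_to_grasp is the distance from the TCP to the grasp point, in mm); z points along the fingers, y is the line along which they close (so a half turn about z gives the same grasp; the last joint's range is limited). The gripper opens to 85 mm and grips with 20 to 120 N. Pads are 22 mm wide; open, the fingers measure 114 mm over their backs; the gripper's body (76 mm by 85 mm) begins 54 mm behind the grasp point. The pads swing forward as they close: fully open they stand 13 mm farther back than shut.
Start: joints at [1.115, 0.398, 0.045, 1.537, -0.019, 1.207, -0.051], TCP at [227.069, -609.084, 231.347] pointing down, gripper open.
Joint ranges: [-2.82, 2.82], [-0.49, 2.23], [-1.37, 1.46], [0, 2.46], [-1.36, 4.5], [0.23, 2], [-2.94, 2.94]. Speed limits (rad/s): [2.57, 2.57, 3.14, 3.14, 3.14, 3.14, 3.14].

### API

Orientations are given as [roll, pitch, yaw] about the fixed x, y, z axes, in that order (R = Rz(yaw) Ry(pitch) Rx(roll)).
In Python, from rig import env, vision, job gives the robot as it stands.
- The arm moves only by the tool drive_tool, never from a script. Its argument "increments" is a list that holds one entry, the list of rows, each a list of 5 numbers: the shift along the world's x, y, z in mm, then the turn about the world's z in degrees, then the opening, from 0 (shut) to 1 (fully open). A call has 1 to 12 rows; each row shifts and turns the commanded pose from where the row before left it; what a row does not reach is not made up. A row lasts 1/12 s, in which the tool goes at most 41.7 mm and 7.16 degrees, less where a joint would pass 70% of its speed; a pose out of reach is approached as far as the arm can. A call with a gripper value outside its range is refused whole. The fingers move at their own pace and stop on an object; "newtons" is the grip in N (left out, the last holds). Time passes only in rows, so rows that do not move let the fingers close. It gives the time, the measured TCP pose, the force, the opening and the grip force at its end, in the units of the state.
- env.get_state(): the state, without advancing time (a new reading comes with each control period).
- vision.get_image(name): name is "scene" or "top" or "wrist"; returns a dict with "frame" (420x560x3 uint8, blue, green, red), "fx", "fy", "cx", "cy" (pixels), "distortion" ([k1, k2, p1, p2, k3] as OpenCV has them; the pictures are not rectified), "eye" and "rotation" of the camera in the world; the wrist camera has in their place "T_tool_cam" (4x4, takes a point from camera to tool coordinates, whose origin is the TCP and whose axes are the flange's). Camera axes: x right, y down, z forward; pixel columns grow to the right and rows downward; lengths in mm; the calibration is good to about 2 mm. A picture is of the moment at which its call begins: read the wrist's pose just before it. There is no depth.
- job.job_done(): hands the job in; it is judged then, once.
The state is a dict: "time": time; "q": joint angles; "qd": joint speeds; "tau": joint torques, N m; "tool_pos": TCP position; "tcp_rot": TCP orientation; "force": force on the tool from outside, world axes, zero at the start; "torque": the same for the moment, N m; "grip_width": opening from 0.0 (shut) to 1.0 (fully open); "grasp_force": force on a finger pad.
Only numpy, scipy, OpenCV 4.12 (cv2) and the standard library are available. Lean on these libraries where they do the work, as an engineer would, in place of code of your own. Each camera call takes 0.05 s, during which the arm holds its last target. There are 200 camera calls.

### The job

Take the kitchen tongs from their rest, close them on the tall king oyster mushroom that stands on the ribbed riser, lift it and carry it over the middle of the open, empty clear tub. Finish while still holding it there with the tongs, steady and well clear above the tub's rim, nothing put down. Touch the mushroom with the tongs only, and leave the button mushroom, the hygrometer and the jar where they are.

Things in the scene. Friction and masses are not known exactly. Their poses are not given: they have to be found in the camera images.
- tongs: hinge end of the loose steel spring tongs, 80 g, lying on their side on the rest. Origin on the hinge axis at the underside, x along the tongs to the tips (210 mm), z up, y across: the arms open sideways, level. Rigid with the left arm. The grips are black sleeves 70 mm long, 24 mm high
- tongs_grip (a point): where to squeeze the tongs: midway between the sleeves, half-way up, 90 mm from the hinge, near the centre of mass; open, 50 mm over the sleeves' outer faces; free below, between the rest's bars. Spring: 4.5 N on each sleeve starts closing, 7.6 N brings the tips to the stem (33 mm over the sleeves); about half of any further squeeze reaches the stem. Moves with the left arm
- tip_left (a point): inner face of the left (+y) arm's tip plate, at its middle; plate 45 mm long, 26 mm high, 4 mm thick, 187 mm from the hinge. Open, the tips are 68 mm apart inside; they close about 2 mm for each 1 mm at the sleeves
- tip_right (a point): the same on the right (-y) arm
- leg_left: left arm of the tongs (+y side), rigid with the hinge end; same frame as tongs
- leg_right: right arm of the tongs (-y side); same frame as tongs when open, turns about z by up to 0.33 rad as the tongs close
- rest: fixed wooden tongs rest: base 200 x 110 x 8 mm, two cross bars along y, 12 mm thick, 100 mm long, 50 mm high (6 mm lips at their ends), 60 mm before and 60 mm behind its origin along its x axis; origin on the table under the tongs' grips, x along the tongs towards the tips
- king: king oyster mushroom, loose, 40 to 80 g, standing: pale stem 32 mm across and 57 mm high, light brown cap 40 mm across on top, 75 mm high in all; origin at the centre of its underside, z up
- king_center (a point): centre of the king oyster, 37.5 mm above its underside
- button_center (a point): centre of the button mushroom, half-way up, a bystander: short stem, wide light brown cap 48 mm across, 43 mm high, standing on the same riser beside the king oyster, 90 mm or more from it centre to centre; which one is left varies
- riser: fixed ribbed green plastic riser, 140 mm (x) by 230 mm (y), 45 mm high; origin at the centre of its underside, on the table. The mushrooms stand on it side by side along its y
- tub: fixed open clear plastic tub with a white rim, empty, 194 mm (x) by 144 mm (y) inside, walls 3 mm, rim 212 x 160 mm outside, 80 mm high; origin at the centre of its underside
- tub_mouth (a point): centre of the tub's mouth, level with its rim, 80 mm above the table
- hygrometer: small black hygrometer, 28 x 48 x 16 mm, lying on the table between the robot and the riser; bystander; origin at the centre of its underside
- jar: small glass jar with a steel cap, 60 mm across, 75 mm high, on the table beyond the riser; bystander; origin at the centre of its underside
There are look-alikes about, which are no part of the job. Of the things that look like the tongs, the larger one is meant.

How it is judged:
By the outcome, as a careful person would: the job done as asked, in the order asked, and still so for the second after the job is handed in, while the arm keeps its last pose, push and grip.
It also fails if it takes over 45 s, if anything falls off the work surface, if the arm or the gripper's body presses on something with over 40 N, if the wrist force passes 120 N, or if a joint passes its speed limit or range.

## Working session

There is one attempt and no reset: what is moved stays moved. The work goes in short steps, Python scripts to look and compute and a tool call to move; the robot and the scene stay as the last step left them, time stands still between calls to the robot, and variables do not carry over. Pictures are saved under pics/ and viewed, at most 10 in all, crops included, and the job is handed in when it is done.

Besides the shell and the picture viewer there is one more tool, called after "Emit:" as a command line: name --argument value ..., lists and objects as JSON in quotes. drive_tool: Moves the arm, as the interface text tells. Its arguments: {"type":"object","properties":{"increments":{"type":"array"},"newtons":{"type":"number"}},"required":["increments"]}

```bash
ls; mkdir -p pics
python3 - <<'E'
from rig import env, vision, job
import cv2,json
s=env.get_state();print(s['time'],s['tool_pos'],s['tcp_rot'],s['grip_width'],env.tcp_to_grasp)
for n in('scene','top'):
    d=vision.get_image(n);cv2.imwrite(f'pics/{n}0.png',d['frame'])
    print(n,{k:(v.tolist() if hasattr(v,'tolist') else v) for k,v in d.items() if k!='frame'})
E
```

```text
pics
0.0 [ 226.83146547 -608.43990621  230.24745539] [-3.13959072e+00  1.39775528e-04  3.56915140e-01] 1.0027295429132128 18.700000000000003
scene {'fx': 488.70728376105393, 'fy': 488.70728376105393, 'cx': 276.5535409701001, 'cy': 211.5042656404128, 'distortion': [-0.030010245484082976, 0.0, 0.0, 0.0, 0.0], 'eye': [960.0388833961107, 411.0682440955648, 1073.7336589697502], 'rotation': [-2.601326946998729, -0.000991641695554657, 2.37235619079623]}
top {'fx': 435.569743894536, 'fy': 435.569743894536, 'cx': 282.6568627645442, 'cy': 210.93187014084276, 'distortion': [-0.13856554207861982, 0.0, 0.0, 0.0, 0.0], 'eye': [466.1678603513793, -5.056167407062027, 1298.1345701342245], 'rotation': [-3.069527363034279, -0.0204742683178587, -1.547619327724833]}
```

View pics/scene0.png

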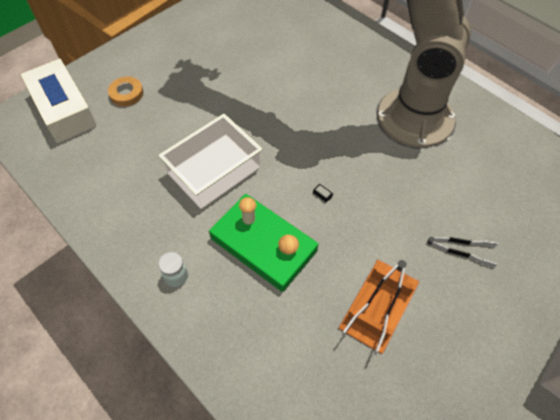

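View pics/top0.png

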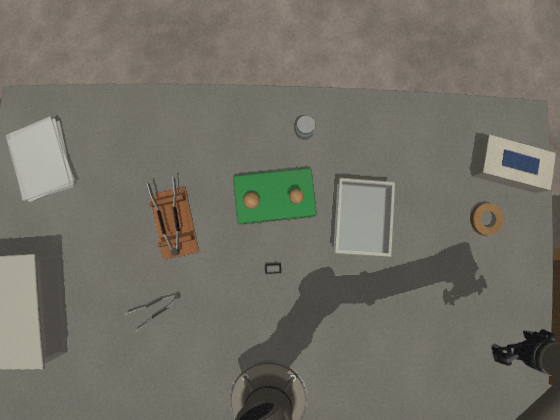

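The scene image shows the larger tongs on the orange rest at about (378,305). The tall king is at (248,208), the button at (288,244) and the tub at (210,160). In the top image the tongs hinge is near (174,250), with tips at (152,182) and (177,178). The king is at (296,196), the button at (251,200) and the tub at (365,217). I'll enlarge these areas.

Run:
```python
import cv2,numpy as np
a=cv2.imread('pics/top0.png');b=cv2.imread('pics/scene0.png')
def g(im,x,y,w,h,s):
    c=cv2.resize(im[y:y+h,x:x+w],None,fx=s,fy=s,interpolation=cv2.INTER_CUBIC)
    for i in range(0,w,10): cv2.putText(c,str(x+i),(i*s,8),0,.3,(255,255,255),1);cv2.line(c,(i*s,10),(i*s,16),(255,255,255),1)
    for j in range(10,h,10): cv2.putText(c,str(y+j),(0,j*s+3),0,.3,(255,255,255),1)
    return c
L=g(a,135,165,80,100,6)      #480x600
cv2.imwrite('pics/c1.png',L)
S=g(b,325,250,100,110,5)     #500x550
R=g(b,200,180,60,110,5)
cv2.imwrite('pics/c2.png',np.hstack([S,R]))
```

```text
(no output)
```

View pics/c1.png

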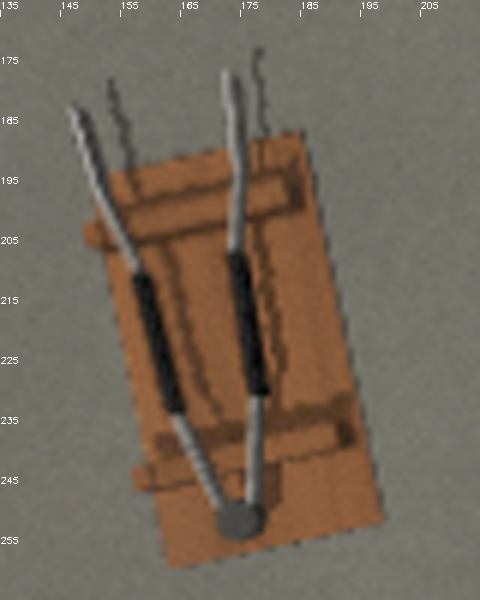

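View pics/c2.png

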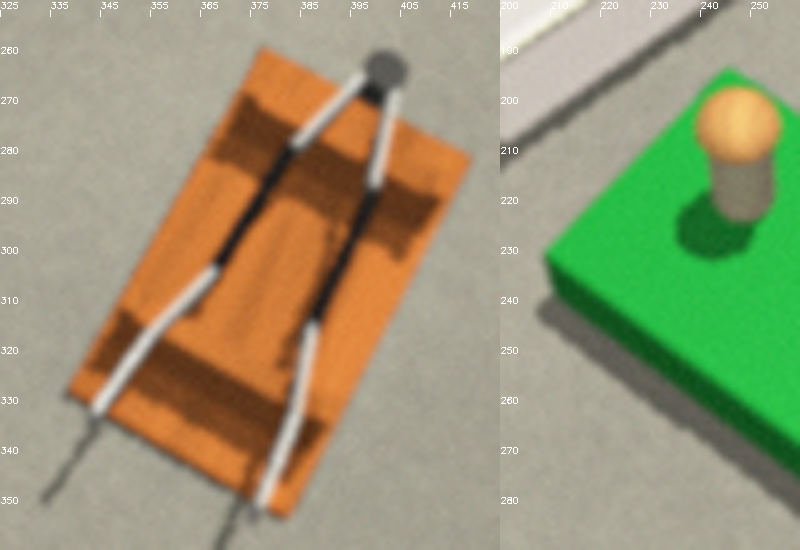

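The crops show the hinge at (175,251.7) in top and (402,264) in scene, and the left and right sleeves at (161.5,222) and (176.4,218.7) in top. The tip ends are at (147.7,182.5) and (173.5,177). The king's cap is at (247.6,205) in scene and (296,196) in top. Next I'll turn these into positions.

```bash
cat > h.py <<'E'
import numpy as np, cv2
from scipy.spatial.transform import Rotation as Ro
C={'scene':(488.707,276.554,211.504,[-0.03001,0,0,0,0],[960.039,411.068,1073.734],[-2.601327,-0.000992,2.372356]),
'top':(435.57,282.657,210.932,[-0.138566,0,0,0,0],[466.168,-5.056,1298.135],[-3.069527,-0.020474,-1.547619])}
def ray(n,uv):
    f,cx,cy,d,e,r=C[n]
    p=cv2.undistortPoints(np.array([[uv]],float),np.array([[f,0,cx],[0,f,cy],[0,0,1]]),np.array(d))[0,0]
    return np.array(e),Ro.from_euler('xyz',r).apply([p[0],p[1],1])
def at(n,uv,z):
    e,v=ray(n,uv); return e+v*(z-e[2])/v[2]
def tri(a,b):
    (e,u),(f,v)=ray('scene',a),ray('top',b)
    s=np.linalg.lstsq(np.c_[u,-v],f-e,rcond=None)[0]
    p,q=e+u*s[0],f+v*s[1]; return (p+q)/2,np.linalg.norm(p-q)
E
python3 - <<'E'
from h import *
np.set_printoptions(precision=1,suppress=True)
print('hinge tri',tri((402,264),(175,251.7)))
for n,uv in dict(hinge=(175,251.7),sl=(161.5,222),sr=(176.4,218.7),tl=(147.7,182.5),tr=(173.5,177)).items(): print(n,at('top',uv,74))
print('scene');
for n,uv in dict(hinge=(402,264.),L=(393,298),Rr=(376,292),tl=(377.5,350.5),tr=(344.5,332.5)).items(): print(n,at('scene',uv,74))
print('king tri',tri((247.6,205),(296,196)),at('top',(296,196),111),at('scene',(247.6,205),111))
print('button',at('top',(251,200),80),tri((288,244),(251,200)))
print('tub corners',[at('top',p,80)[:2] for p in((338,178),(394.5,180.5),(391,256),(334.5,253.5))])
print('riser',[at('top',p,45)[:2] for p in((234,175),(313,168),(317,215),(237,223))])
print('jar',at('top',(306,123),75),'hyg',at('top',(273,268),10))
# rest base corners
f=lambda x,y:(135+x/6,165+y/6)
print('rest',[at('top',f(*p),8)[:2] for p in((108,172),(303,132),(383,518),(178,568))])
E
```

```text
hinge tri (array([432.1, 274.2,  67.1]), np.float64(1.3731115260429847))
hinge [432.7 272.1  74. ]
sl [515.3 313.8  74. ]
sr [525.7 271.5  74. ]
tl [627. 359.  74.]
tr [644.3 285.   74. ]
scene
hinge [435.3 275.7  74. ]
L [512.9 312.7  74. ]
Rr [528.8 278.1  74. ]
tl [624.4 362.5  74. ]
tr [644.9 290.3  74. ]
king tri (array([594. , -62.6, 111.2]), np.float64(0.9505121104690992)) [594.4 -63.  111. ] [593.7 -62.4 111. ]
button [583.3  61.6  80. ] (array([583.9,  61.9,  74.3]), np.float64(0.21773456828107832))
tub corners [array([ 652.2, -182.7]), array([ 649.9, -346.1]), array([ 434.5, -337.2]), array([ 438.8, -175.9])]
riser [array([658.3, 115.1]), array([ 684.9, -114.2]), array([ 547.9, -128.1]), array([519.2, 102. ])]
jar [810.4 -89.4  75. ] hyg [390.7  -4.7  10. ]
rest [array([602.2, 360.7]), array([624.5, 262.9]), array([434. , 215.8]), array([406.4, 317.3])]
```

Emit:
drive_tool --increments '[[[20,34,0,0,1],[20,34,0,0,1],[20,34,0,0,1],[20,34,0,0,1],[20,34,0,0,1],[20,34,0,0,1],[20,34,0,0,1],[20,34,0,0,1],[20,34,0,0,1],[20,34,0,0,1],[20,34,0,0,1],[20,34,0,0,1]]]'

```text
time: 1.1
tool_pos: [467.3, -199.2, 231.1]
tcp_rot: [3.142, 0.0, 0.357]
force: [0.8, -0.8, 0.0]
grip_width: 0.999
grasp_force: 0.0
```

Emit:
drive_tool --increments '[[[4,38,0,-1,1],[4,38,0,-1,1],[4,38,0,-1,1],[4,38,0,-1,1],[4,38,0,-1,1],[4,38,0,-1,1],[4,38,0,-1,1],[4,38,0,0,1],[4,38,0,0,1],[4,38,0,0,1],[4,38,0,0,1],[0,0,0,0,1]]]'

```text
time: 2.1
tool_pos: [509.3, 226.9, 231.5]
tcp_rot: [-3.134, -0.001, 0.246]
force: [-0.4, -0.6, -0.0]
grip_width: 0.999
grasp_force: 0.0
```

Run:
```python
from rig import env, vision
from h import *
import cv2,pickle
s=env.get_state();d=vision.get_image('wrist')
print(s['time'],s['tool_pos'],s['tcp_rot']);print(env.get_state()['tool_pos'])
pickle.dump((s,d),open('w1.pkl','wb'));cv2.imwrite('pics/w1.png',d['frame'])
print({k:v for k,v in d.items() if k!='frame'})
```

```text
2.1 [509.27463229 226.86040251 231.49304511] [-3.13444605e+00 -1.34043368e-03  2.46491545e-01]
[509.71123536 222.29901477 231.12525805]
{'fx': 367.5446130226889, 'fy': 367.5446130226889, 'cx': 274.50097077213985, 'cy': 211.1086724427172, 'distortion': array([-0.09093417,  0.        ,  0.        ,  0.        ,  0.        ]), 'T_tool_cam': array([[-3.42117323e-04, -9.48807162e-01, -3.15855746e-01,
         8.10784678e+01],
       [ 9.99999725e-01, -1.16947574e-04, -7.31842103e-04,
        -3.20007161e-01],
       [ 6.57438465e-04, -3.15855909e-01,  9.48806942e-01,
        -1.42560146e+02],
       [ 0.00000000e+00,  0.00000000e+00,  0.00000000e+00,
         1.00000000e+00]])}
```

View pics/w1.png

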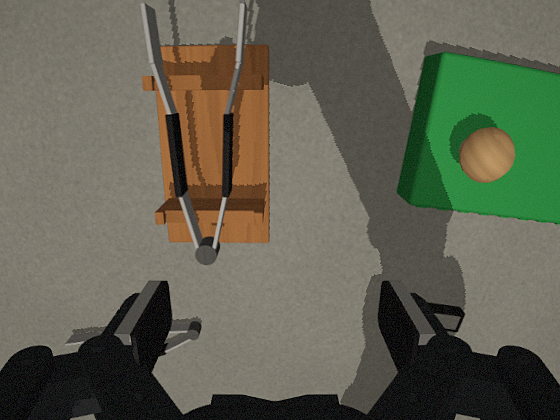

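The wrist view shows the hinge at (206,253), the left sleeve at about (176,155), the right sleeve at (227,155) and the tips at (147,8) and (243,8). The arm was still settling, so I'll centre over the tongs and measure again.

Emit:
drive_tool --increments '[[[0,26,0,0,1],[0,26,-10,0,1],[0,25,-10,0,1],[0,0,-10,0,1],[0,0,0,0,1],[0,0,0,0,1],[0,0,0,0,1],[0,0,0,0,1]]]'

```text
time: 2.82
tool_pos: [512.0, 292.3, 202.0]
tcp_rot: [3.141, -0.001, 0.232]
force: [-1.1, 0.1, 0.4]
grip_width: 1.001
grasp_force: 0.0
```

Run:
```python
from rig import env, vision
import cv2,pickle
s=env.get_state();d=vision.get_image('wrist')
print(s['time'],s['tool_pos'],s['tcp_rot']);print(env.get_state()['tool_pos'])
pickle.dump((s,d),open('w2.pkl','wb'));cv2.imwrite('pics/w2.png',d['frame'])
```

```text
2.8167 [511.98411275 292.33603828 201.97767728] [ 3.14074696e+00 -1.02288181e-03  2.32125632e-01]
[511.90539494 292.64144112 202.07180559]
```

View pics/w2.png

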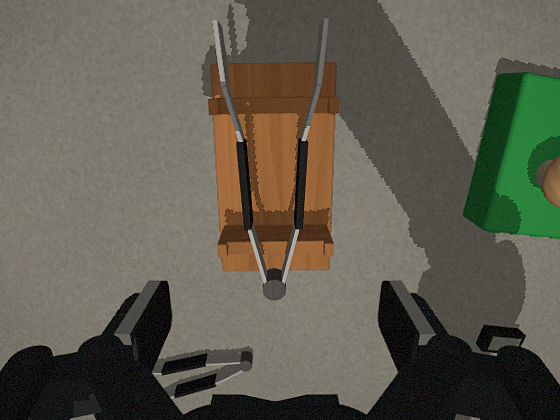

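The tongs are centred. Sleeves run (241,142)–(247,229) and (303,142)–(297,229), the hinge is at (274,290), and the tip ends are at (216,20) and (326,20).

```bash
cat >> h.py <<'E'
def wr(s,d,uv,z,pos=None):
    K=np.array([[d['fx'],0,d['cx']],[0,d['fy'],d['cy']],[0,0,1]])
    p=cv2.undistortPoints(np.array([[uv]],float),K,np.array(d['distortion']))[0,0]
    R=Ro.from_euler('xyz',s['tcp_rot']).as_matrix();T=np.array(d['T_tool_cam'])
    e=R@T[:3,3]+(s['tool_pos'] if pos is None else pos);v=R@T[:3,:3]@[p[0],p[1],1]
    return e+v*(z-e[2])/v[2]
E
python3 - <<'E'
from h import *
import pickle
np.set_printoptions(precision=1,suppress=True)
s,d=pickle.load(open('w2.pkl','rb'))
for z in(66,70,74):
    a,b,c,e,h,t,u=[wr(s,d,p,z) for p in((241,142),(247,229),(303,142),(297,229),(274,290),(216,20),(326,20))]
    m=(a+b+c+e)/4; ax=(a+c)/2-h
    print(z,'grip',m,'len',np.linalg.norm(a-b),np.linalg.norm(c-e),'hinge',h,'hg',np.linalg.norm(m-h),'yaw',np.degrees(np.arctan2(ax[1],ax[0])),'tips',t,u,np.linalg.norm(t-u))
E
```

```text
66 grip [519.5 296.6  66. ] len 70.32229423163481 70.32315537572417 hinge [430.7 274.   66. ] hg 91.63215576557977 yaw 13.938835235871796 tips [628.1 362.1  66. ] [645.7 287.4  66. ] 76.77796960682406
70 grip [520.5 296.8  70. ] len 69.31272485958262 69.31357364081161 hinge [433.  274.6  70. ] hg 90.31665519827268 yaw 13.938835235871794 tips [627.6 361.4  70. ] [644.9 287.7  70. ] 75.67572049208258
74 grip [521.6 297.   74. ] len 68.30315548753036 68.30399190589907 hinge [435.3 275.1  74. ] hg 89.00115463096537 yaw 13.938835235871792 tips [627.  360.7  74. ] [644.1 288.1  74. ] 74.57347137734104
```

Emit:
drive_tool --increments '[[[5,1.5,-20,0.5,1],[4.5,1,-25,0,1],[0,0,-25,0,1],[0,0,-25,0,1],[0,0,-25,0,1],[0,0,-20,0,1],[0,0,-15,0,1],[0,0,-10,0,0.8],[0,0,0,0,0.7],[0,0,0,0,0.62],[0,0,0,0,0.62]]]' --newtons 20

```text
time: 3.78
tool_pos: [521.6, 296.9, 37.7]
tcp_rot: [-3.141, -0.002, 0.243]
force: [-0.4, 0.4, 1.1]
grip_width: 0.619
grasp_force: 0.0
```

Emit:
drive_tool --increments '[[[0,0,0,0,0.56],[0,0,0,0,0.53],[0,0,0,0,0.53],[0,0,0,0,0.53],[0,0,0,0,0.53]]]'

```text
time: 4.2
tool_pos: [522.1, 297.4, 38.5]
tcp_rot: [-3.141, -0.004, 0.243]
force: [-0.3, -0.7, 4.9]
grip_width: 0.534
grasp_force: 6.4
```

Emit:
drive_tool --increments '[[[0,0,0,0,0.52],[0,0,5,0,0.52],[0,0,10,0,0.52],[0,0,15,0,0.52],[0,0,20,0,0.52],[0,0,25,0,0.52],[0,0,20,0,0.52],[0,0,15,0,0.52],[0,0,5,0,0.52],[0,0,0,0,0.52],[0,0,0,0,0.52]]]'

```text
time: 5.12
tool_pos: [520.3, 296.1, 151.1]
tcp_rot: [3.141, 0.0, 0.243]
force: [0.7, -0.7, -1.7]
grip_width: 0.518
grasp_force: 4.9
```

Run:
```python
from rig import env, vision
import cv2,pickle
s=env.get_state();d=vision.get_image('wrist')
print(s['time'],s['tool_pos'],s['tcp_rot'],s['force'],s['grasp_force'])
pickle.dump((s,d),open('w3.pkl','wb'));cv2.imwrite('pics/w3.png',d['frame'])
```

```text
5.1167 [520.25213732 296.06318165 151.11259088] [3.14109459e+00 4.44044088e-04 2.43380147e-01] [ 0.65715369 -0.71409337 -1.74723123] 4.911603033542633
```

View pics/w3.png

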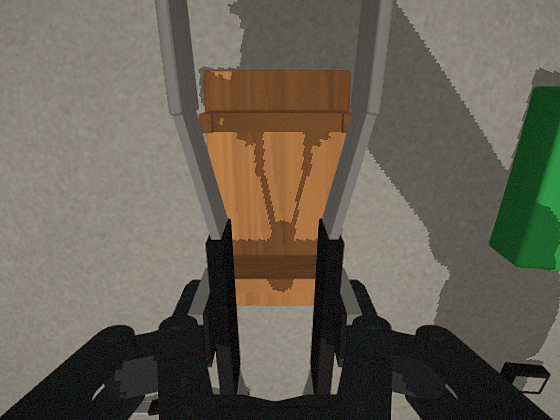

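The tongs are held symmetrically: the arms' bend points are at (175,112) and (377,112), either side of column 275. I'll carry them to the front of the king.

Emit:
drive_tool --increments '[[[-6.7,-15,0,-1.2,0.51],[-6.7,-30,0,-1.2,0.51],[-6.7,-38,0,-1.2,0.51],[-6.7,-38,0,-1.2,0.51],[-6.7,-38,0,-1.2,0.51],[-6.7,-38,0,-1.2,0.51],[-6.7,-38,0,-1.2,0.51],[-6.7,-38,0,-1.2,0.51],[-6.7,-38,0,-1.2,0.51],[-6.7,-28,0,-1.2,0.51],[-6.7,-15,0,-1.2,0.51],[-6.7,-5,0,-0.7,0.51]]]'

```text
time: 6.17
tool_pos: [438.7, -65.2, 150.3]
tcp_rot: [3.141, 0.002, -0.005]
force: [-0.5, 0.3, -0.9]
grip_width: 0.508
grasp_force: 5.0
```

Emit:
drive_tool --increments '[[[0,0,-10,0,0.51],[0,0,-15,0,0.51],[0,0,-20,0,0.51],[0,0,-20,0,0.51],[0,0,-15,0,0.51],[0,0,-7,0,0.51],[0,0,0,0,0.51],[0,0,0,0,0.51],[0,0,0,0,0.51],[0,0,0,0,0.51]]]'

```text
time: 7.0
tool_pos: [441.2, -62.2, 65.2]
tcp_rot: [3.141, -0.002, 0.001]
force: [-0.3, -0.2, -1.2]
grip_width: 0.509
grasp_force: 5.1
```

Run:
```python
from rig import env, vision
import cv2,pickle,numpy as np
s=env.get_state();d=vision.get_image('wrist');t=vision.get_image('scene')
print(s['time'],s['tool_pos'],s['tcp_rot'],s['force'],s['grasp_force'])
pickle.dump((s,d,t),open('w4.pkl','wb'))
c=cv2.resize(t['frame'][150:270,200:360],None,fx=3.75,fy=3.75,interpolation=cv2.INTER_CUBIC)[:420]
w=d['frame'][:,180:380]
cv2.imwrite('pics/w4.png',np.hstack([w,c]))
```

```text
7.0 [441.18092208 -62.22496954  65.21436926] [ 3.14137146e+00 -2.09766832e-03  1.40380542e-03] [-0.31634338 -0.24184116 -1.24992548] 5.0500041246414185
```

View pics/w4.png

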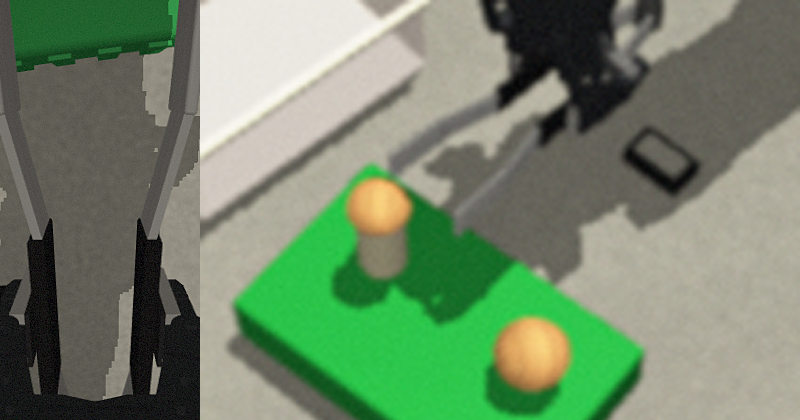

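Scene crop: the tip plate ends are at scene pixels (251,195) and (269,209), just in front of the king. I'll check the numbers.

Run:
```python
from h import *
np.set_printoptions(precision=1,suppress=True)
for z in(72,85,98): print(z,at('scene',(251.2,195.3),z),at('scene',(268.8,209.2),z))
print('king stem mid',at('scene',(200+(383-200)/3.75,150+248/3.75),75))
```

```text
72 [553.8 -96.   72. ] [550.3 -37.4  72. ]
85 [559.1 -89.4  85. ] [555.6 -31.6  85. ]
98 [564.3 -82.8  98. ] [560.9 -25.8  98. ]
king stem mid [598.8 -55.1  75. ]
```

Emit:
drive_tool --increments '[[[5,0,-1,0,0.51],[8,0,-1,0,0.51],[10,0,-1,0,0.51],[10,0,-1,0,0.51],[10,0,0,0,0.51],[8,0,0,0,0.51],[6,0,0,0,0.51],[0,0,0,0,0.51],[0,0,0,0,0.51]]]'

```text
time: 7.85
tool_pos: [497.2, -62.5, 60.2]
tcp_rot: [-3.142, 0.001, 0.001]
force: [0.2, -0.4, -0.5]
grip_width: 0.514
grasp_force: 5.0
```

Emit:
drive_tool --increments '[[[0,0,0,0,0.48],[0,0,0,0,0.46],[0,0,0,0,0.44],[0,0,0,0,0.42],[0,0,0,0,0.4],[0,0,0,0,0.38],[0,0,0,0,0.36],[0,0,0,0,0.3],[0,0,0,0,0.2],[0,0,0,0,0.1],[0,0,0,0,0.1]]]' --newtons 30

```text
time: 8.77
tool_pos: [497.2, -62.6, 60.4]
tcp_rot: [3.141, 0.0, 0.001]
force: [-0.2, -0.9, -0.5]
grip_width: 0.374
grasp_force: 29.7
```

Run:
```python
from rig import env, vision
import cv2,pickle,numpy as np
s=env.get_state();d=vision.get_image('wrist');t=vision.get_image('scene')
print(s['time'],s['tool_pos'],s['tcp_rot'],s['force'],s['grasp_force'],s['grip_width'])
c=cv2.resize(t['frame'][150:270,200:360],None,fx=3.75,fy=3.75,interpolation=cv2.INTER_CUBIC)[:420]
w=d['frame'][:,180:380]
cv2.imwrite('pics/w5.png',np.hstack([w,c]))
```

```text
8.7667 [497.158589   -62.59440311  60.36530847] [3.14144125e+00 3.41749851e-05 8.32152210e-04] [-0.19141617 -0.93914391 -0.47213767] 29.731549822026864 0.373844855612407
```

View pics/w5.png

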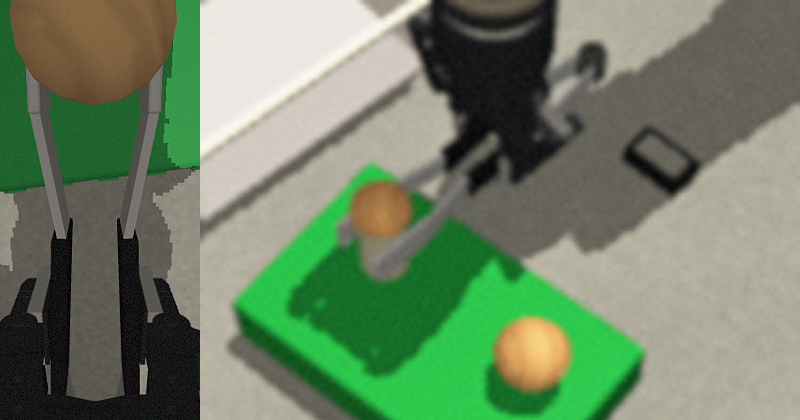

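The plates are closed on the stem: the fingers stalled at an opening of 0.374 and the king is upright. Now I'll lift it and carry it to the tub.

Emit:
drive_tool --increments '[[[0,0,3,0,0.1],[0,0,6,0,0.1],[0,0,10,0,0.1],[0,0,14,0,0.1],[0,0,16,0,0.1],[0,0,16,0,0.1],[0,0,16,0,0.1],[0,0,16,0,0.1],[0,0,14,0,0.1],[0,0,10,0,0.1],[0,0,6,0,0.1],[0,0,3,0,0.1]]]'

```text
time: 9.87
tool_pos: [497.6, -62.6, 191.6]
tcp_rot: [3.141, -0.002, 0.001]
force: [0.3, 0.1, -2.1]
grip_width: 0.38
grasp_force: 29.8
```

Emit:
drive_tool --increments '[[[-1,-5,0,0,0.1],[-3,-12,0,0,0.1],[-5,-20,0,0,0.1],[-6,-24,0,0,0.1],[-6,-24,0,0,0.1],[-6,-24,0,0,0.1],[-6,-24,0,0,0.1],[-6,-24,0,0,0.1],[-5,-20,0,0,0.1],[-3,-12,0,0,0.1],[-2,-6,0,0,0.1],[-1,-3,0,0,0.1]]]'

```text
time: 10.87
tool_pos: [446.5, -261.0, 189.7]
tcp_rot: [-3.141, 0.001, -0.0]
force: [0.2, 0.2, -1.1]
grip_width: 0.377
grasp_force: 29.9
```

Emit:
drive_tool --increments '[[[0,0,0,0,0.1],[0,0,0,0,0.1],[0,0,0,0,0.1],[0,0,0,0,0.1],[0,0,0,0,0.1],[0,0,0,0,0.1]]]'

```text
time: 11.37
tool_pos: [447.4, -260.1, 190.4]
tcp_rot: [3.142, -0.0, 0.002]
force: [-0.2, -0.2, -1.6]
grip_width: 0.378
grasp_force: 29.9
```

Run:
```python
from rig import env, vision
from h import *
s=env.get_state();d=vision.get_image('top');t=vision.get_image('scene')
print(s['time'],s['tool_pos'],s['tcp_rot'],s['force'],s['grasp_force'],s['grip_width'])
r=lambda f:cv2.resize(f,None,fx=400/190,fy=400/190,interpolation=cv2.INTER_CUBIC)
cv2.imwrite('pics/w6.png',np.hstack([r(d['frame'][100:300,230:420]),r(t['frame'][100:300,140:330])]))
```

```text
11.3667 [ 447.4011298  -260.10116943  190.39940903] [ 3.14151586e+00 -1.30752706e-04  1.73457156e-03] [-0.17619881 -0.15437245 -1.55376482] 29.893543104990385 0.37757727314878353
```

View pics/w6.png

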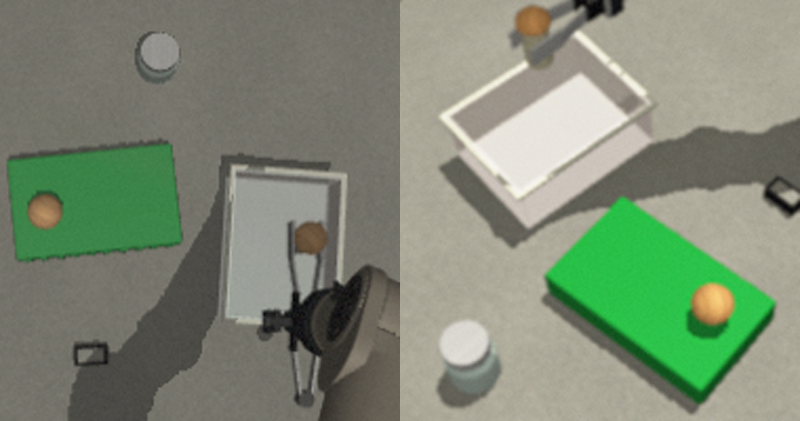

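The king hangs upright in the tongs over the tub, and the button, jar and hygrometer have not moved. The cap is at top pixel (377.3,213) and scene pixel (202.7,109.5). I'll check its position.

Run:
```python
from h import *
np.set_printoptions(precision=1,suppress=True)
print(tri((202.7,109.5),(377.3,213)),at('top',(377.3,213),241),at('scene',(202.7,109.5),241))
```

```text
(array([ 544. , -258.4,  240.6]), np.float64(1.1022824810364074)) [ 543.6 -257.9  241. ] [ 544.5 -258.5  241. ]
```

```bash
python3 -c "
from rig import job
print(job.job_done())"
```

```text
the job is handed in; nothing more can be done
None
```

The job is handed in: the tongs are holding the king oyster steady over the middle of the tub, about 2 mm from its centre and with its base about 95 mm above the rim, and the button mushroom, hygrometer and jar have not moved.

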